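Load the tall pump cartridge onto the tilted run-in stand

TASK

Take the tall pump cartridge out of the rack and put it, shaft first, on the tilted run-in stand: feel for the angle at which its flatted shaft drops into the slotted drive hub, then push it fully home so that its flange sits flat on the stand's face, and let go. Leave the two short cartridges standing in the rack, and do not knock over or shove the jar or the screwdriver.

Things in the scene. Friction and masses are not known exactly. Their poses are not given: they have to be found in the camera images.
- cartridge: The tall pump cartridge, 0.11 to 0.22 kg: bare aluminium flange 52 mm across, 6 mm thick; above it a white round pot 40 mm across up to 66 mm (grip it there), a black cap 33 mm across up to 88 mm, brass tabs to 94 mm. Origin: centre of the flange's underside; z along the axis to the cap. It starts upright in one of the rack's three places, flange on the rack's top, turned at any angle.
- shaft_tip (a point): End of the tall cartridge's steel shaft, on its axis, 22 mm below the flange's underside. The shaft is round, 16 mm in diameter, with two parallel flats 9 mm apart along its whole length; x (of this point and the cartridge) runs along the flats' faces, in line with the two brass tabs on the cap.
- short_a: A short pump cartridge, like the tall one but only 50 mm from flange underside to cap top (tabs to 56 mm). Same origin and axes. Stays in the rack.
- short_b: Another short pump cartridge, the same as short_a. Stays in the rack.
- rack: Grey plastic rack, fixed, 90 mm (x) by 280 mm (y) by 34 mm high, with three square shaft holes of 20 mm at y = -90, 0 and +90 mm. Origin: centre of its underside.
- jar: A closed jar, 56 mm in diameter and 70 mm high, standing on the bench. Origin: centre of its underside.
- screwdriver: A screwdriver about 200 mm long lying on the bench. Origin at its middle.
- seat (a point): Point on the fixed run-in stand: centre of the 38 mm round bore in its flat 110 by 110 mm aluminium face, level with the face, 100 mm above the bench. z points out of the face along the bore's axis, 30 degrees from vertical, leaning to the robot's side; y is level. Pushed home, the flange lies flat on the face, the shaft reaches 10 mm beyond the hub, and it stays by itself.
- hub_mouth (a point): Fixed point on the bore's axis 2 mm below the face, axes as seat: where the top of the brass drive hub rests. The hub is 10 mm thick with a slot right through, 18.4 by 11.4 mm, which takes the flatted shaft within about 10 degrees, either way round. Its angle about the axis is any from run to run and NOT reported: look or feel for it. Friction of 0.15 N m holds it against turning.
- stand: The fixed stand, steel base 150 by 130 mm, origin at bench level 100 mm under the seat point. Its hub gives along the bore on a spring: 2.8 N to start, 8.4 N at the stop 8 mm down, and springs back. A wrongly turned shaft touches it with the flange 20 mm above the face and stops at 12 mm; turned right, the hub springs up round the shaft, the push fades and the flange can go home.
Mind the look-alikes: they are no part of the job. Leave any blue or orange look-alike of the short_a alone.

How it is judged:
By the outcome, as a careful person would: the job done as asked, in the order asked, and still so for the second after the job is handed in, with the robot touching nothing.
It also fails if it takes over 54 s, if anything falls off the work surface, if the arm or the gripper's body presses on something with over 40 N, if the wrist force passes 120 N, or if a joint passes its speed limit or range.

ROBOT

A 6-joint arm with a two-finger parallel gripper is mounted at the origin on the work surface. World frame = base frame: x ahead of the robot, y to its left, z up, the work surface at z = 0. Lengths are in m, angles in rad, forces in N, time in s.
With the tool pointing down it reaches from about 0.3 to 1 m from the base axis. Payload 5.1 kg.
Tool frame: the origin (TCP) lies at the very end of the fingers, on their centre line; the grasp point (between the pads) lies 19 mm behind it (arm.grip_depth is the distance from the TCP to the grasp point, in m); z points along the fingers, x is the direction in which the jaws open and shut, and the axes are right-handed (so a half turn about z gives the same grasp; the last joint's range is limited). The gripper opens to 95 mm and grips with 3 to 60 N. Pads are 20 mm wide; open, the fingers measure 119 mm over their backs; the gripper's body (75 mm by 180 mm) begins 59 mm behind the grasp point.
Start: joints at [1.055, 0.124, 1.65, -0, 1.367, -0.083], TCP at [0.273, 0.59, 0.215] pointing down, gripper open.
Joint ranges: [-2.61, 2.61], [-1.02, 2.33], [0.03, 2.71], [-1.35, 4.49], [0.32, 2.68], [-2.91, 2.91]. Speed limits (rad/s): [2.57, 2.57, 3.14, 3.14, 3.14, 3.14].

INTERFACE

Orientations are given as a rotation vector (axis times angle).
In Python, from workcell import arm gives the robot as it stands. The module is installed in compiled form; this text tells all that it offers.
- The arm moves only by the tool jog_arm, never from a script. Its argument "motion" is a list of rows, each a list of 3 entries, a list of its own where there are three numbers: the turn, a rotation vector about the tool's x, y, z in rad, then the shift along the tool's x, y, z in cm, then the closure, from 0 (fully open) to 1 (shut). A call has 1 to 8 rows; each row is the pose to reach, as a shift and turn from the pose commanded when the call began, along the tool's axes at that moment; what a row does not reach only later rows make up. A row lasts 1/12 s, in which the tool goes at most 41.7 mm and 7.16 degrees, less where a joint would pass 70% of its speed; a pose out of reach is approached as far as the arm can. A call with a gripper value outside its range is refused whole. The fingers move at their own pace and stop on an object; "grip_force" is the grip in N (left out, the last holds). Time passes only in rows, so rows that repeat a pose let the fingers close. It gives the time, the measured TCP pose, the force and the opening at its end, in the units of the state.
- arm.observe(): the state, without advancing time (a new reading comes with each control period).
- arm.capture(name): name is "scene" or "top"; returns a dict with "image" (420x560x3 uint8, red, green, blue), "range_z" (420x560 float32, m along the optical axis (not along the pixel's ray), 0 where there is no reading), "mtx" (3x3 intrinsics, pixels), "extrinsics" (4x4, takes a point from world to camera coordinates). Camera axes: x right, y up, looking along -z (the intrinsics and any distortion apply to the point x, -y, -z); pixel columns grow to the right and rows downward; lengths in m; the calibration is good to about 2 mm. A picture is of the moment at which its call begins.
- arm.job_done(): hands the job in, once; it reports no verdict.
The state is a dict: "clock": time; "joints": joint angles; "qvel": joint speeds; "joint_efforts": joint torques, N m; "ee_pos": TCP position; "tool_rot": TCP orientation; "wrist_force": force on the tool from outside, world axes, zero at the start; "moment": the same for the moment, N m; "gripper_width": opening from 0.0 (shut) to 1.0 (fully open).
Only numpy, scipy, OpenCV 4.12 (cv2) and the standard library are available. Lean on these libraries where they do the work, as an engineer would, in place of code of your own. Each camera call takes 0.05 s, during which the arm holds its last target.

## Working session

There is one attempt and no reset: what is moved stays moved. The work goes in short steps, Python scripts to look and compute and a tool call to move; the robot and the scene stay as the last step left them, time stands still between calls to the robot, and variables do not carry over. Pictures are saved under pics/ and viewed, and the job is handed in when it is done.

Besides the shell and the picture viewer there is one more tool, called after "Request:" as name(argument=value, ...), one argument or row to a line, values as JSON. jog_arm: Moves the arm, as the interface text tells. Its arguments: {"type":"object","properties":{"motion":{"type":"array","items":{"type":"array"}},"grip_force":{"type":"number"}},"required":["motion"]}

```bash
mkdir -p pics; cat > h.py <<'E'
import numpy as np, cv2
from workcell import arm
def cap(n,tag):
    d=arm.capture(n); cv2.imwrite(f'pics/{tag}.png',d['image'][:,:,::-1]); np.savez(f'pics/{tag}.npz',**d); return d
def load(tag): return dict(np.load(f'pics/{tag}.npz'))
def cloud(d):
    K=d['mtx'];E=d['extrinsics'];Z=d['range_z'];v,u=np.mgrid[:Z.shape[0],:Z.shape[1]]
    x=(u-K[0,2])/K[0,0]*Z;y=(v-K[1,2])/K[1,1]*Z
    P=np.stack([x,-y,-Z],-1); R=E[:3,:3];t=E[:3,3]
    W=(P-t)@R; W[Z<=0]=np.nan; return W
def proj(d,p):
    E=d['extrinsics'];K=d['mtx'];c=E[:3,:3]@np.asarray(p)+E[:3,3]
    return K[0,0]*c[0]/-c[2]+K[0,2],K[1,1]*-c[1]/-c[2]+K[1,2]
E
python3 - <<'E'
from h import *
print(arm.observe())
for n in('scene','top'):
    d=cap(n,n+'0');print(d['mtx'],d['extrinsics'],[k for k in d])
E
```

```text
{'clock': 0.0, 'joints': array([ 1.05539575e+00,  1.24496043e-01,  1.65166990e+00, -1.43692702e-05,
        1.36748180e+00, -8.25997959e-02]), 'qvel': array([ 0.0002582 ,  0.00051522,  0.00095967,  0.00231026, -0.00018203,
        0.00163072]), 'joint_efforts': array([-1.52665769e-03, -4.17611790e+01, -3.59926486e+01,  7.73008796e-02,
        4.92234528e-02, -1.93015339e-04]), 'ee_pos': array([0.27233388, 0.58949502, 0.21339534]), 'tool_rot': array([ 2.64578436,  1.6921313 , -0.00284252]), 'wrist_force': array([-0.53102146,  0.5572144 , -0.47524071]), 'moment': array([-0.00600807, -0.00014046, -0.06321804]), 'gripper_width': 0.9964792386552871}
[[432.01469808   0.         279.83400088]
 [  0.         432.01469808 200.21533682]
 [  0.           0.           1.        ]] [[ 0.48147601  0.8763276   0.01519193 -0.19323883]
 [-0.5603718   0.29446187  0.77412896  0.24906384]
 [ 0.67391713 -0.38123765  0.6328456  -1.29364752]
 [ 0.          0.          0.          1.        ]] ['image', 'range_z', 'mtx', 'extrinsics']
[[514.2001309    0.         274.82618878]
 [  0.         514.2001309  210.57076857]
 [  0.           0.           1.        ]] [[ 0.02830521 -0.99947552  0.01573233 -0.08733445]
 [ 0.98885014  0.03029926  0.14579904 -0.53834863]
 [-0.14619925  0.01143004  0.98918913 -1.19230876]
 [ 0.          0.          0.          1.        ]] ['image', 'range_z', 'mtx', 'extrinsics']
```

View pics/scene0.png

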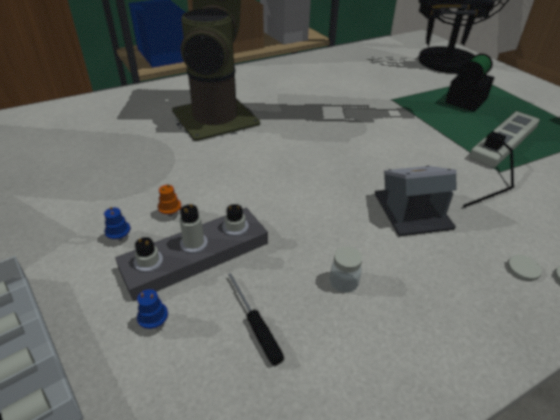

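View pics/top0.png

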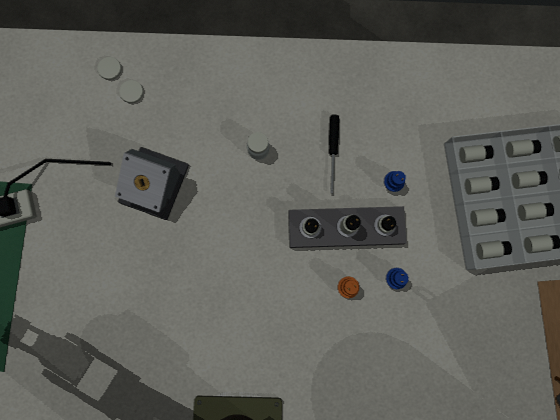

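The tall cartridge is in the rack's middle place (top view, about 350,224), with the shorts at (311,226) and (387,224). The stand is at (142,182), the jar at (258,146) and the screwdriver at (333,155). Next I'll zoom in and measure.

```bash
python3 - <<'E'
from h import *
d=load('top0');I=d['image'];W=cloud(d);np.set_printoptions(precision=4,suppress=True)
print(proj(d,[.273,.59,.215]),proj(d,[0,0,0]))
for u,v in[(142,182),(125,165),(165,165),(155,205),(350,224),(311,226),(387,224),(350,240),(295,215),(400,215),(258,146),(333,135),(333,180),(220,100)]:print(u,v,W[v,u])
def z(c,tag,s,h):
    x,y=c;cv2.imwrite(f'pics/{tag}.png',cv2.resize(I[y-h:y+h,x-h:x+h,::-1],None,fx=s,fy=s,interpolation=cv2.INTER_CUBIC))
a=[cv2.resize(I[y-24:y+24,x-24:x+24,::-1],(384,384),interpolation=cv2.INTER_CUBIC) for x,y in[(142,182),(350,224)]]
cv2.imwrite('pics/z0.png',np.hstack(a))
# face plane fit
s=load('scene0');Ws=cloud(s)
for n,Wc in(('top',W),('scene',Ws)):
    P=Wc.reshape(-1,3);P=P[np.isfinite(P).all(1)]
    print(n,'bench z',np.median(P[(abs(P[:,0]-.6)<.3)&(P[:,2]<.02)&(P[:,2]>-.02)][:,2]))
    m=(P[:,2]>.06)&(P[:,2]<.14)&(abs(P[:,0]-W[182,142,0])<.1)&(abs(P[:,1]-W[182,142,1])<.1);Q=P[m]
    best=0;rng=np.random.default_rng(0)
    for _ in range(500):
        a,b,c=Q[rng.choice(len(Q),3)];nn=np.cross(b-a,c-a);L=np.linalg.norm(nn)
        if L<1e-6:continue
        nn/=L;i=abs((Q-a)@nn)<.002
        if i.sum()>best:best=i.sum();B=i
    q=Q[B];c=q.mean(0);nn=np.linalg.svd(q-c)[2][2];nn*=np.sign(nn[2])
    print(n,best,len(Q),c,nn,np.degrees(np.arccos(nn[2])),'minmax',q.min(0),q.max(0))
E
```

```text
(np.float64(-63.259418834071084), np.float64(321.8431098061592)) (np.float64(237.16196328430067), np.float64(442.7412818961583))
142 182 [0.6054 0.2566 0.0145]
125 165 [0.625  0.2738 0.1094]
165 165 [0.627  0.1822 0.1132]
155 205 [0.5397 0.2071 0.0775]
350 224 [ 0.5032 -0.2388  0.1238]
311 226 [ 0.5009 -0.1552  0.0838]
387 224 [ 0.5115 -0.3321  0.0786]
350 240 [ 0.476  -0.2537  0.0326]
295 215 [ 0.5323 -0.1204  0.0338]
400 215 [ 0.5401 -0.3741  0.0338]
258 146 [ 0.6913 -0.0266  0.0668]
333 135 [ 0.7367 -0.2106  0.0262]
333 180 [ 0.6291 -0.2156 -0.0034]
220 100 [0.8259 0.0756 0.0043]
top bench z 9.025947501971297e-05
top 1374 2597 [0.5883 0.2361 0.1009] [-0.4765  0.158   0.8648] 30.135370013713786 minmax [0.5263 0.1701 0.0705] [0.6484 0.3025 0.1293]
scene bench z -0.0008726948118523621
scene 901 1981 [0.6412 0.2125 0.108 ] [ 0.8262 -0.2718  0.4935] 60.427430657094085 minmax [0.6144 0.1596 0.0881] [0.6687 0.2686 0.1272]
```

View pics/z0.png

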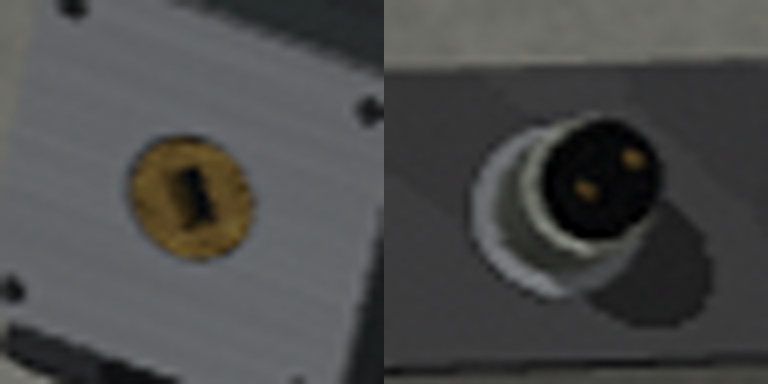

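```bash
cat >> h.py <<'E'
def ray(d,uv,p0,n):
    K=d['mtx'];E=d['extrinsics'];R=E[:3,:3];c=-R.T@E[:3,3]
    uv=np.atleast_2d(uv).astype(float)
    D=np.stack([(uv[:,0]-K[0,2])/K[0,0],-(uv[:,1]-K[1,2])/K[1,1],-np.ones(len(uv))],-1)@R
    n=np.asarray(n,float);s=((np.asarray(p0)-c)@n)/(D@n)
    return c+s[:,None]*D
E
python3 - <<'E'
from h import *
np.set_printoptions(precision=4,suppress=True)
ims=[load('top0')['image'].astype(float)]+[cap('top',f'top{i}')['image'].astype(float) for i in(1,2,3)]
print('noise',np.std(ims,0).mean())
d=load('top0');I=np.mean(ims,0).astype(np.uint8);np.save('pics/avg.npy',I)
hsv=cv2.cvtColor(I,cv2.COLOR_RGB2HSV);g=hsv[...,2];W=cloud(d)
# rack top
m=(abs(W[...,2]-.034)<.004)&(W[...,0]>.4)&(W[...,0]<.65)&(W[...,1]<-.08)&(W[...,1]>-.42)
m=cv2.morphologyEx(m.astype(np.uint8),cv2.MORPH_CLOSE,np.ones((5,5)))
cs=cv2.findContours(m,0,2)[0];c=max(cs,key=cv2.contourArea)[:,0]
P=ray(d,c,[0,0,.034],[0,0,1])[:,:2].astype(np.float32);print('rack',cv2.minAreaRect(P))
# tall cap
print('V patch');print(g[208:240,336:364][::2,::2])
print(hsv[216:232,344:362,1])
# hub
m=(hsv[...,0]>12)&(hsv[...,0]<32)&(hsv[...,1]>90);m[:, :120]=0;m[:,165:]=0;m[:165]=0;m[200:]=0
print(g[170:195,130:156])
cs=cv2.findContours(m.astype(np.uint8),0,2)[0];c=max(cs,key=cv2.contourArea);h=cv2.convexHull(c)
f=np.zeros(g.shape,np.uint8);cv2.fillPoly(f,[h],1)
v,u=np.nonzero(f);print('hub px',u.mean(),v.mean(),f.sum())
n=np.array([-.4765,.158,.8648]);n[:2]*=.5/np.hypot(*n[:2]);n[2]=.866
p0=np.array([.5883,.2361,.1009])
H=ray(d,[u.mean(),v.mean()],p0-.002*n,n)[0];print('seat',H+.002*n,'z must be .100')
E
```

```text
noise 0.4588832660555136
rack ((0.5092248320579529, -0.245291069149971), (0.09028466045856476, 0.2799147069454193), 3.5111749172210693)
V patch
[[ 71  72  73  73  60  60  60  60  59  59  54  53  53  52]
 [ 53  53  59  59  59  59  58  60  59  60  56  54  53  52]
 [ 54  54  53  60  59  59  59  58  59  59  54  53  53  53]
 [ 54  53  54  53  53  57  56  67  77  58  61  60  52  53]
 [ 53  53  53  55 103 114  86  16   6   6  10  56  59  53]
 [ 54  52  80 113  87  75   7   7  10  10  24   5  53  59]
 [ 53  61 112  72 106  14   8  11   8   9  45  32  26  59]
 [ 52  97  84  56  99   1   9  25   9   8  10   8  25  59]
 [ 47 110  72  56 112   0  10  23  31   8  10   7  36  61]
 [ 43 110  64  55 103  47   5  10   9  10  10   5  36  32]
 [ 50 108  75  52  50 128  10   1   8   9  31  63  32  32]
 [ 54 106  85  45  46  45 120 130  67  75  75  45  32  32]
 [ 59  50 120  96  39  43  44  51  51  70  58  31  32  32]
 [ 60  59  43 121 121  87  62  69  73  61  32  32  33  32]
 [ 60  59  60  57  56 109  95  61  37  31  32  32  32  32]
 [ 59  60  60  59  59  58  58  60  41  31  32  32  32  33]]
[[ 12  16  
[... 3306 characters left out ...]
 100  91  94  90  67  54  93
  106 106 104 105 105 105 104 103]
 [100 101 101 101 102 103 103 104 106 102  88  81  71  66  83  92 101 107
  106 105 104 104 104 104 105 104]
 [101  99 100 100 100 102 102 102 103 104 105 107 108 106 104 103 103 104
  105 106 105 105 105 104 104 104]
 [103 101 101 101 100 100 101 101 102 103 103 103 104 105 105 103 104 103
  101 102 104 106 106 106 105 104]
 [102 103 103 102 102 101 101 100 100 101 102 103 102 102 102 103 104 104
  104 103 102 102 103 105 106 106]
 [101 103 102 104 104 103 102 101 101 101 100 100 101 102 102 103 103 102
  103 104 105 104 103 102 101 103]]
hub px 141.46242774566474 182.2601156069364 173
seat [0.5873 0.2369 0.1002] z must be .100
```

```bash
python3 - <<'E'
from h import *
np.set_printoptions(precision=4,suppress=True)
d=load('top0');I=np.load('pics/avg.npy');hsv=cv2.cvtColor(I,cv2.COLOR_RGB2HSV);g=hsv[...,2].astype(float)
rgb=I.astype(float)
# tabs
for zt in(.128,):
  w=np.clip(rgb[...,0]-rgb[...,2]-4,0,None)
  def cen(u0,u1,v0,v1):
    s=w[v0:v1,u0:u1];v,u=np.mgrid[v0:v1,u0:u1];return np.array([(s*u).sum(),(s*v).sum()])/s.sum(),s.sum()
  a,sa=cen(348,354,221,227);b,sb=cen(354,360,215,222);print(a,b,sa,sb)
  A,B=ray(d,np.array([a,b]),[0,0,zt],[0,0,1]);t=B-A
  print('tabs',A,B,np.hypot(*t[:2]),'mid',(A+B)/2,'ang',np.degrees(np.arctan2(t[1],t[0])))
# cap
m=(g<28).astype(np.uint8);m[:210]=0;m[236:]=0;m[:,340:346]=m[:,340:346];m[:,:343]=0;m[:,363:]=0
cs=cv2.findContours(m,0,2)[0];h=cv2.convexHull(max(cs,key=cv2.contourArea))[:,0]
P=ray(d,h,[0,0,.122],[0,0,1])[:,:2].astype(np.float32);print('cap',cv2.minEnclosingCircle(P),P.mean(0))
# slot
n=np.array([-.4765,.158,0]);n*=.5/np.hypot(*n);n[2]=.866
seat=np.array([.5873,.2369,.1]);y=np.cross([0,0,1],n);y/=np.linalg.norm(y);x=np.cross(y,n);print('seat x,y,n',x,y,n)
mouth=seat-.002*n
v,u=np.mgrid[176:189,136:148];uv=np.stack([u.ravel(),v.ravel()],1)
gg=g[176:189,136:148].ravel();Q=ray(d,uv,mouth,n)-mouth;q=np.stack([Q@x,Q@y],1)
for name,wt in(('soft',np.clip((84-gg)/40,0,1)),('dark',np.clip((40-gg)/20,0,1)),('m70',(gg<70)*1.)):
    c=(wt[:,None]*q).sum(0)/wt.sum();C=((q-c).T*wt)@(q-c)/wt.sum();e,V=np.linalg.eigh(C);t=V[:,1]
    print(name,'centre',c*1000,'len',np.sqrt(12*e)*1000,'ang in seat',np.degrees(np.arctan2(t[1],t[0]))%180, 'world',t[0]*x+t[1]*y)
hm=((gg<70).reshape(13,12)).astype(np.uint8);c=max(cv2.findContours(hm,0,2)[0],key=cv2.contourArea)[:,0]+[136,176]
Qc=ray(d,c,mouth,n)-mouth;print(cv2.minAreaRect((np.stack([Qc@x,Qc@y],1)*1000).astype(np.float32)))
E
```

```text
[350.8435 223.3197] [356.6647 219.341 ] 147.0 173.0
tabs [ 0.5043 -0.24    0.128 ] [ 0.5136 -0.2529  0.128 ] 0.015917942497637217 mid [ 0.5089 -0.2465  0.128 ] ang -54.219553386453164
cap ((0.5077304244041443, -0.24526619911193848), 0.017165623605251312) [ 0.5083 -0.2444]Traceback (most recent call last):
  File "<stdin>", line 18, in <module>
TypeError: return arrays must be of ArrayType
```

```bash
python3 - <<'E'
from h import *
np.set_printoptions(precision=4,suppress=True)
d=load('top0');I=np.load('pics/avg.npy');g=I.max(2).astype(float)
n=np.array([-.4765,.158,0]);n*=.5/np.linalg.norm(n);n[2]=.866
seat=np.array([.5873,.2369,.1]);y=np.cross([0,0,1],n);y/=np.linalg.norm(y);x=np.cross(y,n);print('seat x,y,n',x,y,n)
mouth=seat-.002*n
v,u=np.mgrid[177:188,137:146];uv=np.stack([u.ravel(),v.ravel()],1)
gg=g[177:188,137:146].ravel();Q=ray(d,uv,mouth,n)-mouth;q=np.stack([Q@x,Q@y],1)
for name,wt in(('soft',np.clip((80-gg)/40,0,1)),('dark',np.clip((40-gg)/20,0,1)),('m70',(gg<70)*1.)):
    c=(wt[:,None]*q).sum(0)/wt.sum();C=((q-c).T*wt)@(q-c)/wt.sum();e,V=np.linalg.eigh(C);t=V[:,1]
    print(name,'centre',c*1000,'len',np.sqrt(12*e)*1000,'ang in seat',np.degrees(np.arctan2(t[1],t[0]))%180, 'world',t[0]*x+t[1]*y)
hm=((gg<70).reshape(11,9)).astype(np.uint8);print(hm);c=max(cv2.findContours(hm,0,2)[0],key=cv2.contourArea)[:,0]+[137,177]
Qc=ray(d,c,mouth,n)-mouth;print(cv2.minAreaRect((np.stack([Qc@x,Qc@y],1)*1000).astype(np.float32)))
# view dir in seat frame
R=d['extrinsics'][:3,:3];cam=-R.T@d['extrinsics'][:3,3];w=cam-seat;w/=np.linalg.norm(w);print('view',w@x,w@y,w@n)
E
```

```text
seat x,y,n [-0.822   0.2726 -0.5   ] [-0.3147 -0.9492  0.    ] [-0.4746  0.1574  0.866 ]
soft centre [-0.1223  0.1988] len [11.1295 17.5112] ang in seat 29.436868990808932 world [0.8705 0.2291 0.4354]
dark centre [-1.3398  0.9735] len [ 5.5863 16.1269] ang in seat 27.39105353903105 world [0.8746 0.1947 0.4439]
m70 centre [-0.0704 -0.1339] len [11.2505 17.4772] ang in seat 32.6433645030223 world [0.8619 0.2825 0.421 ]
[[0 0 0 0 0 0 0 0 0]
 [0 0 0 0 0 0 0 0 0]
 [0 0 1 1 1 1 0 0 0]
 [0 0 1 1 1 1 1 0 0]
 [0 0 1 1 1 1 1 0 0]
 [0 0 1 1 1 1 1 0 0]
 [0 0 0 1 1 1 1 1 0]
 [0 0 0 1 1 1 1 1 0]
 [0 0 0 0 1 1 1 1 0]
 [0 0 0 0 1 1 0 0 0]
 [0 0 0 0 0 0 0 0 0]]
((0.11644506454467773, -0.07316398620605469), (17.364540100097656, 11.111069679260254), 31.848838806152344)
view -0.38888974275958904 0.2880631954350338 0.8750680056715244
```

```bash
cat >> h.py <<'E'
from scipy.spatial.transform import Rotation as Ro
np.set_printoptions(precision=4,suppress=True)
def go(p,R,o=None):
    o=o or arm.observe();R0=Ro.from_rotvec(o['tool_rot'])
    sh=R0.inv().apply(np.asarray(p)-o['ee_pos'])*100; tr=(R0.inv()*R).as_rotvec()
    print('t',o['clock'],'ee',o['ee_pos'],'j',o['joints'],'grip',o['gripper_width']); print('turn',tr,'shift cm',sh)
def down(psi):
    c,s=np.cos(np.radians(psi)),np.sin(np.radians(psi)); return Ro.from_matrix(np.array([[c,s,0],[s,-c,0],[0,0,-1]]))
n=np.array([-.4746,.1574,.866]);n/=np.linalg.norm(n)
sy=np.cross([0,0,1],n);sy/=np.linalg.norm(sy);sx=np.cross(sy,n)
seat=np.array([.5873,.2369,.100])
TA=-54.2; CART=np.array([.5085,-.2455])
def place(slot=30.,h=.0,lat=(0,0),g=.043,psi=-26.,flip=True):
    """tool pose with flange underside h above face; slot angle in seat frame"""
    a=np.radians(slot);s=np.cos(a)*sx+np.sin(a)*sy
    if flip:s=-s
    C1=np.stack([s,np.cross(n,s),n],1); t=np.radians(TA); c0=np.array([np.cos(t),np.sin(t),0]); C0=np.stack([c0,np.cross([0,0,1],c0),[0,0,1]],1)
    R=Ro.from_matrix(C1@C0.T@down(psi).as_matrix())
    return seat+n*(h+g-.019)+lat[0]*sx+lat[1]*sy, R
E
python3 - <<'E'
from h import *
for z in(.2,):go([*CART,z],down(64))
E
```

```text
t 0.25 ee [0.2725 0.5898 0.214 ] j [ 1.0554  0.1242  1.651  -0.      1.3675 -0.0825] grip 1.000560156861328
turn [-0.0001  0.001   0.021 ] shift cm [-65.9252  56.4611   1.4662]
```

Request:
jog_arm(
  motion=[
    [[0, 0, 0], [-3, 2.6, 0], 0],
    [[0, 0, 0], [-6, 5.2, 0], 0],
    [[0, 0, 0], [-9, 7.8, 0], 0],
    [[0, 0, 0], [-12, 10.4, 0], 0],
    [[0, 0, 0], [-15, 13, 0], 0],
    [[0, 0, 0], [-18, 15.6, 0], 0],
    [[0, 0, 0], [-21, 18.2, 0], 0],
    [[0, 0, 0], [-24, 20.8, 0], 0],
  ],
  grip_force=20,
)

```text
clock: 0.92
ee_pos: [0.3608, 0.2832, 0.2147]
tool_rot: [2.646, 1.693, 0.001]
wrist_force: [0.9, -0.7, -0.0]
gripper_width: 0.995
```

Request:
jog_arm(
  motion=[
    [[0, 0, 0], [-3, 2.5, 0.2], 0],
    [[0, 0, 0], [-6, 5, 0.4], 0],
    [[0, 0, 0], [-9, 7.5, 0.6], 0],
    [[0, 0, 0], [-12, 10, 0.8], 0],
    [[0, 0, 0], [-15, 12.5, 1], 0],
    [[0, 0, 0], [-18, 15, 1.2], 0],
    [[0, 0, 0], [-21, 17.5, 1.3], 0],
    [[0, 0, 0], [-24, 20, 1.4], 0],
  ],
)

```text
clock: 1.58
ee_pos: [0.4417, -0.0188, 0.2008]
tool_rot: [2.646, 1.692, 0.001]
wrist_force: [0.6, 0.5, -0.4]
gripper_width: 0.997
```

```bash
python3 - <<'E'
from h import *
go([*CART,.2],down(64))
E
```

```text
t 1.5833 ee [ 0.4417 -0.0188  0.2008] j [-0.1641 -0.3525  2.1089  0.0002  1.3843 -1.3019] grip 0.9969244393055944
turn [ 0.0008 -0.0004  0.0207] shift cm [-17.7752  15.5789   0.0823]
```

Request:
jog_arm(
  motion=[
    [[0, 0, 0], [-3, 2.6, 0], 0],
    [[0, 0, 0], [-6, 5.2, 0], 0],
    [[0, 0, 0.02], [-9, 7.8, 0], 0],
    [[0, 0, 0.02], [-12, 10.4, 0], 0],
    [[0, 0, 0.02], [-15, 13, 0], 0],
    [[0, 0, 0.02], [-17.9, 15.65, 0], 0],
    [[0, 0, 0.02], [-17.9, 15.65, 0], 0],
    [[0, 0, 0.02], [-17.9, 15.65, 0], 0],
  ],
)

```text
clock: 2.25
ee_pos: [0.5086, -0.2465, 0.2]
tool_rot: [-2.665, -1.661, 0.001]
wrist_force: [0.2, 0.3, -0.4]
gripper_width: 1.003
```

```bash
python3 - <<'E'
from h import *
go([*CART,.058],down(64))
cap('top','hov');cap('scene','hovs')
E
```

```text
t 2.25 ee [ 0.5086 -0.2465  0.2   ] j [-0.5464 -0.0524  1.8562  0.0002  1.3393 -1.6615] grip 1.00297206709786
turn [-0.0015 -0.0004 -0.002 ] shift cm [ 0.0821 -0.0296 14.2025]
```

View pics/hovs.png

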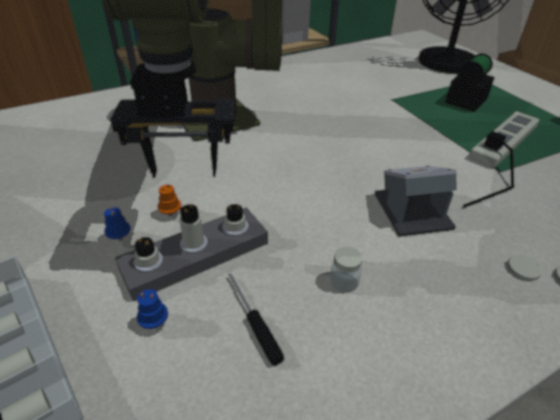

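Request:
jog_arm(
  motion=[
    [[0, 0, 0], [0.05, 0, 3], 0],
    [[0, 0, 0], [0.05, 0, 6], 0],
    [[0, 0, 0], [0.05, 0, 9], 0],
    [[0, 0, 0], [0.05, 0, 11.5], 0],
    [[0, 0, 0], [0.05, 0, 13.2], 0],
    [[0, 0, 0], [0.05, 0, 14.2], 0],
    [[0, 0, 0], [0.05, 0, 14.2], 0.3],
    [[0, 0, 0], [0.05, 0, 14.2], 0.45],
  ],
  grip_force=8,
)

```text
clock: 3.02
ee_pos: [0.5091, -0.2437, 0.0592]
tool_rot: [2.662, 1.668, 0.0]
wrist_force: [0.0, 0.6, 0.5]
gripper_width: 0.911
```

Request:
jog_arm(
  motion=[
    [[0, 0, 0], [0, 0, 0], 0.7],
    [[0, 0, 0], [0, 0, 0], 0.7],
    [[0, 0, 0], [0, 0, 0], 0.7],
    [[0, 0, 0], [0, 0, 0], 0.7],
  ],
  grip_force=8,
)

```text
clock: 3.35
ee_pos: [0.5096, -0.2449, 0.0599]
tool_rot: [2.662, 1.665, 0.001]
wrist_force: [0.0, 0.1, -0.3]
gripper_width: 0.639
```

```bash
python3 - <<'E'
from h import *
go([*CART,.058],down(64)); print(arm.observe()['wrist_force'])
E
```

```text
t 3.35 ee [ 0.5096 -0.2449  0.0599] j [-0.543   0.0857  1.9673  0.      1.0865 -1.6609] grip 0.6392582063462409
turn [0.002  0.0002 0.001 ] shift cm [-0.1008 -0.0714  0.1864]
[ 0.009   0.1123 -0.2943]
```

Request:
jog_arm(
  motion=[
    [[0, 0, 0], [0, 0, 0.1], 0.7],
    [[0, 0, 0], [0, 0, 0.1], 0.7],
    [[0, 0, 0], [0, 0, 0.1], 0.7],
    [[0, 0, 0], [0, 0, 0.1], 0.7],
    [[0, 0, 0], [0, 0, 0.1], 0.7],
    [[0, 0, 0], [0, 0, 0.1], 0.7],
  ],
)

```text
clock: 3.85
ee_pos: [0.5089, -0.2452, 0.0579]
tool_rot: [2.662, 1.666, -0.001]
wrist_force: [-0.4, -3.3, 1.5]
gripper_width: 0.419
```

Request:
jog_arm(
  motion=[
    [[0, 0, 0], [0, 0, 0], 0.4],
    [[0, 0, 0], [0, 0, 0], 0.3],
    [[0, 0, 0], [0, 0, 0], 0.3],
    [[0, 0, 0], [0, 0, 0], 0.3],
    [[0, 0, 0.12], [0, 0, 0], 0.3],
    [[0, 0, 0.24], [0, 0, 0], 0.3],
    [[0, 0, 0.36], [0, 0, 0], 0.3],
    [[0, 0, 0.48], [0, 0, 0], 0.3],
  ],
)

```text
clock: 4.52
ee_pos: [0.5089, -0.2441, 0.0575]
tool_rot: [-2.985, -0.976, -0.0]
wrist_force: [0.3, 0.1, -0.7]
gripper_width: 0.698
```

```bash
python3 - <<'E'
from h import *
go([*CART,.058],down(-26)); print(arm.observe()['wrist_force'])
E
```

```text
t 4.5167 ee [ 0.5089 -0.2441  0.0575] j [-0.5426  0.0883  1.9692  0.0005  1.0846 -1.175 ] grip 0.6979273606737634
turn [-0.0007  0.0001  1.0859] shift cm [-0.1132  0.0879 -0.0542]
[ 0.2592  0.0696 -0.7064]
```

Request:
jog_arm(
  motion=[
    [[0, 0, 0.12], [0, 0, 0], 0.3],
    [[0, 0, 0.24], [0, 0, 0], 0.3],
    [[0, 0, 0.36], [0, 0, 0], 0.3],
    [[0, 0, 0.48], [0, 0, 0], 0.3],
    [[0, 0, 0.6], [0, 0, 0], 0.3],
    [[0, 0, 0.72], [0, 0, 0], 0.3],
    [[0, 0, 0.84], [0, 0, 0], 0.3],
    [[0, 0, 0.96], [0, 0, 0], 0.3],
  ],
)

```text
clock: 5.18
ee_pos: [0.5089, -0.2441, 0.0575]
tool_rot: [-3.099, 0.513, 0.0]
wrist_force: [-0.1, -0.3, 0.2]
gripper_width: 0.7
```

Request:
jog_arm(
  motion=[
    [[0, 0, 0.12], [0, 0, 0], 0.3],
    [[0, 0, 0.12], [0, 0, 0], 0.4],
    [[0, 0, 0.12], [0, 0, 0], 0.7],
    [[0, 0, 0.12], [0, 0, 0], 0.7],
    [[0, 0, 0.12], [0, 0, 0], 0.7],
    [[0, 0, 0.12], [0, 0, 0], 0.7],
    [[0, 0, 0.12], [0, 0, 0], 0.7],
    [[0, 0, 0.12], [0, 0, 0], 0.7],
  ],
  grip_force=30,
)

```text
clock: 5.85
ee_pos: [0.5092, -0.2448, 0.0578]
tool_rot: [3.065, -0.688, 0.001]
wrist_force: [0.9, -1.8, -0.7]
gripper_width: 0.418
```

```bash
python3 - <<'E'
from h import *
go([*CART,.058],down(-26)); print(arm.observe()['wrist_force'])
P,R=place(30,.06);go(P,R)
E
```

```text
t 5.85 ee [ 0.5092 -0.2448  0.0578] j [-0.5431  0.0882  1.9686 -0.0003  1.0838 -0.1014] grip 0.41797894733746255
turn [ 0.0003 -0.001   0.0122] shift cm [-0.0344  0.0888 -0.017 ]
[ 0.8504 -1.7633 -0.713 ]
t 5.85 ee [ 0.5092 -0.2448  0.0578] j [-0.5431  0.0882  1.9686 -0.0003  1.0838 -0.1014] grip 0.41797894733746255
turn [-0.238   0.4973 -1.1098] shift cm [-17.6825 -46.3798 -11.5254]
```

Request:
jog_arm(
  motion=[
    [[0, 0, 0], [0, 0, -1], 0.7],
    [[0, 0, 0], [0, 0, -3], 0.7],
    [[0, 0, 0], [0, 0, -6], 0.7],
    [[0, 0, 0], [0, 0, -9], 0.7],
    [[0, 0, 0], [0, 0, -12], 0.7],
    [[0, 0, 0], [0, 0, -14], 0.7],
    [[0, 0, 0], [0, 0, -15], 0.7],
    [[0, 0, 0], [0, 0, -15], 0.7],
  ],
)

```text
clock: 6.52
ee_pos: [0.51, -0.245, 0.2111]
tool_rot: [3.064, -0.688, 0.007]
wrist_force: [0.6, -0.3, -0.7]
gripper_width: 0.417
```

```bash
python3 - <<'E'
from h import *
print(arm.observe()['wrist_force'])
P,R=place(30,.07,psi=-25.3);go(P,R)
E
```

```text
[ 0.613  -0.268  -0.7108]
t 6.5167 ee [ 0.51   -0.245   0.2111] j [-0.5428 -0.0627  1.8471  0.0003  1.3523 -0.1011] grip 0.4167437129596251
turn [-0.2392  0.4929 -1.1223] shift cm [-18.2991 -46.2952   2.8741]
```

Request:
jog_arm(
  motion=[
    [[-0.017, 0.035, -0.08], [-1.3, -3.3, 0.2], 0.7],
    [[-0.034, 0.07, -0.16], [-2.6, -6.6, 0.4], 0.7],
    [[-0.051, 0.105, -0.24], [-3.9, -9.9, 0.6], 0.7],
    [[-0.068, 0.14, -0.32], [-5.2, -13.2, 0.8], 0.7],
    [[-0.085, 0.175, -0.4], [-6.5, -16.5, 1], 0.7],
    [[-0.102, 0.21, -0.48], [-7.8, -19.8, 1.2], 0.7],
    [[-0.119, 0.245, -0.56], [-9.1, -23.1, 1.4], 0.7],
    [[-0.136, 0.28, -0.64], [-10.4, -26.4, 1.6], 0.7],
  ],
)

```text
clock: 7.18
ee_pos: [0.526, 0.0404, 0.189]
tool_rot: [2.914, 0.303, 0.349]
wrist_force: [1.0, 0.0, -2.7]
gripper_width: 0.413
```

```bash
python3 - <<'E'
from h import *
print(arm.observe()['wrist_force'])
P,R=place(30,.07,psi=-25.3)
R0=down(-25.3)*Ro.from_rotvec([-0.136, 0.28, -0.64]);p0=np.array([.51,-.245,.211])+down(-25.3).apply([-.104,-.264,.016])
o=arm.observe();go(P,R,dict(o,ee_pos=p0,tool_rot=R0.as_rotvec()));go(P,R)
cap('scene','mids')
E
```

```text
[ 0.9663  0.0118 -2.7224]
t 7.1833 ee [0.5288 0.0381 0.195 ] j [ 0.0755 -0.2835  2.0992 -0.2062  1.0901 -0.0579] grip 0.4127880257513602
turn [-0.1077  0.2154 -0.4822] shift cm [  5.7292 -20.585   -1.8293]
t 7.1833 ee [0.526  0.0404 0.189 ] j [ 0.0755 -0.2835  2.0992 -0.2062  1.0901 -0.0579] grip 0.4127880257513602
turn [-0.109   0.2174 -0.4781] shift cm [  6.1513 -20.1682  -2.3041]
```

View pics/mids.png

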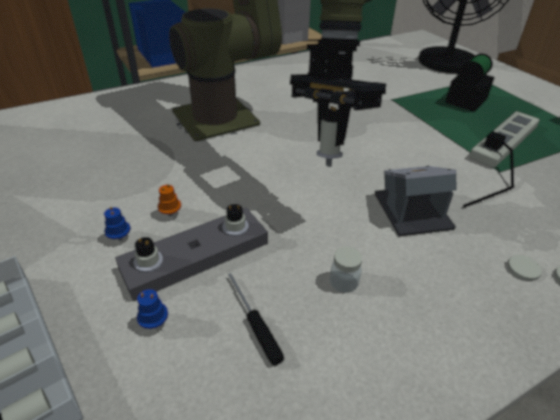

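The cartridge is held (about 330,140) and both shorts still stand in the rack (147,252) and (235,219). Next is the hover over the stand.

Request:
jog_arm(
  motion=[
    [[-0.018, 0.036, -0.08], [0.95, -3.4, -0.3], 0.7],
    [[-0.036, 0.072, -0.16], [1.9, -6.9, -0.6], 0.7],
    [[-0.054, 0.108, -0.24], [2.85, -10.3, -0.9], 0.7],
    [[-0.072, 0.144, -0.32], [3.8, -13.7, -1.2], 0.7],
    [[-0.09, 0.18, -0.4], [4.75, -17.2, -1.5], 0.7],
    [[-0.108, 0.216, -0.48], [5.7, -20.5, -1.9], 0.7],
    [[-0.108, 0.216, -0.48], [5.7, -20.5, -1.9], 0.7],
    [[-0.108, 0.216, -0.48], [5.7, -20.5, -1.9], 0.7],
  ],
)

```text
clock: 7.9
ee_pos: [0.5395, 0.2522, 0.1755]
tool_rot: [2.587, 0.957, 0.571]
wrist_force: [-0.2, -0.8, -1.4]
gripper_width: 0.415
```

```bash
python3 - <<'E'
from h import *
print(arm.observe()['wrist_force'])
P,R=place(30,.04,psi=-25.3);go(P,R)
cap('scene','hs1');cap('top','ht1')
A=load('hs1')['image'][60:260,280:480,::-1];B=load('ht1')['image'][90:290,50:250,::-1]
cv2.imwrite('pics/h1.png',np.hstack([cv2.resize(a,(400,400),interpolation=cv2.INTER_CUBIC) for a in(A,B)]))
E
```

```text
[-0.2368 -0.8217 -1.4444]
t 7.9 ee [0.5395 0.2522 0.1755] j [ 0.5317 -0.1493  2.0549 -0.4851  0.9369  0.0552] grip 0.4148268885280508
turn [-0.0017  0.0042  0.0014] shift cm [0.3544 0.4638 2.6471]
```

View pics/h1.png

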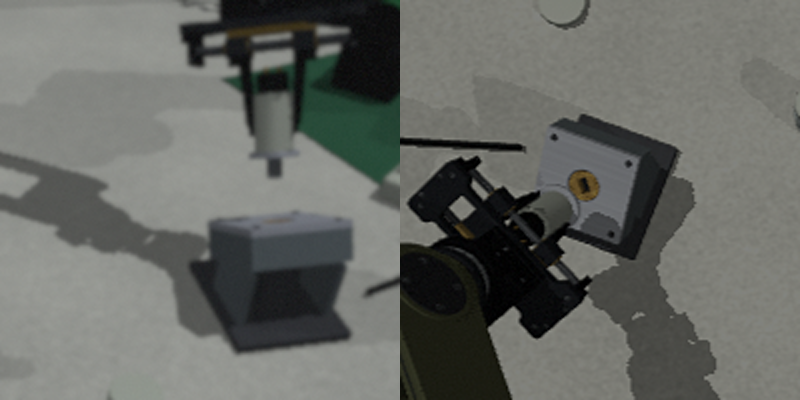

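```bash
cat > fit.py <<'E'
from h import *
from scipy.optimize import least_squares
def fit(tags,o):
    R=Ro.from_rotvec(o['tool_rot']);a=-R.as_matrix()[:,2];F=o['ee_pos']-.024*a
    ex=sx-a*(sx@a);ex/=np.linalg.norm(ex);ey=np.cross(a,ex)
    print('tilt err deg',np.degrees(np.arccos(min(1,a@n))),'F rel seat (sx,sy,n) mm',np.array([(F-seat)@sx,(F-seat)@sy,(F-seat)@n])*1e3)
    for t in tags:
        d=load(t);W=cloud(d)-F;I=d['image'].astype(int)
        h=W@a;q=np.stack([W@ex,W@ey],-1);r=np.hypot(*np.moveaxis(q,-1,0))
        sat=I.max(2)-I.min(2)
        for nm,m,rad in(('pot',(h>.01)&(h<.06)&(r<.026)&(I.max(2)>60)&(sat<40),.02),('shaft',(h>-.021)&(h<-.002)&(r<.014),.008),('flange',(h>.0)&(h<.006)&(r<.032)&(r>.022),.026)):
            p=q[m]
            if len(p)<8: print(t,nm,len(p));continue
            s=least_squares(lambda c:np.hypot(*(p-c).T)-rad,[0,0],loss='soft_l1',f_scale=.001)
            print(t,nm,len(p),'axis offset mm',s.x*1e3,'rms',np.sqrt(np.mean(s.fun**2))*1e3)
E
python3 - <<'E'
from fit import *
fit(['hs1','ht1'],arm.observe())
E
```

```text
tilt err deg 0.20069896642425086 F rel seat (sx,sy,n) mm [ 3.6558  1.8901 66.9011]
hs1 pot 488 axis offset mm [0.8374 0.8095] rms 1.5067100611786344
hs1 shaft 69 axis offset mm [ 1.5573 -1.2364] rms 1.4415906925531288
hs1 flange 54 axis offset mm [0.699  1.0378] rms 1.421771981452076
ht1 pot 193 axis offset mm [ 0.1283 -2.579 ] rms 0.9960777443928575
ht1 shaft 0
ht1 flange 44 axis offset mm [ 1.503 -1.781] rms 1.6500399254273164
```

```bash
python3 - <<'E'
from h import *
P,R=place(30,.030,lat=(-.0003,.0012),psi=-25.3);go(P,R)
E
```

```text
t 8.0 ee [0.5406 0.2505 0.1769] j [ 0.5284 -0.1511  2.0545 -0.4854  0.9368  0.0552] grip 0.4188822512713157
turn [-0.0001  0.0035 -0.0022] shift cm [0.2686 0.3026 3.6891]
```

Request:
jog_arm(
  motion=[
    [[0, 0.003, 0], [0.1, 0.1, 1], 0.7],
    [[0, 0.003, 0], [0.2, 0.2, 2], 0.7],
    [[0, 0.003, 0], [0.27, 0.3, 3], 0.7],
    [[0, 0.003, 0], [0.27, 0.3, 3.7], 0.7],
    [[0, 0.003, 0], [0.27, 0.3, 3.7], 0.7],
    [[0, 0.003, 0], [0.27, 0.3, 3.7], 0.7],
  ],
)

```text
clock: 8.5
ee_pos: [0.5625, 0.2443, 0.1476]
tool_rot: [2.588, 0.952, 0.579]
wrist_force: [0.1, 0.1, -1.8]
gripper_width: 0.414
```

```bash
python3 - <<'E'
from fit import *
cap('scene','hs2');cap('top','ht2');o=arm.observe();print(o['ee_pos'],o['joints'],o['wrist_force'])
fit(['hs2','ht2'],o)
A=load('hs2')['image'][100:220,350:470,::-1];B=load('ht2')['image'][140:220,95:175,::-1]
cv2.imwrite('pics/h2.png',np.hstack([cv2.resize(a,(400,400),interpolation=cv2.INTER_CUBIC) for a in(A,B)]))
E
```

```text
[0.5628 0.2451 0.1489] [ 0.497  -0.0892  2.0498 -0.4991  0.8659  0.0585] [-0.4288 -0.2073 -1.3475]
tilt err deg 0.18857206087391307 F rel seat (sx,sy,n) mm [-2.1561 -0.089  31.3055]
hs2 pot 479 axis offset mm [-0.4259  2.819 ] rms 1.4594636020558474
hs2 shaft 64 axis offset mm [0.121  0.5148] rms 1.671619236203269
hs2 flange 62 axis offset mm [-0.1857  2.4035] rms 2.1844427679156015
ht2 pot 188 axis offset mm [-0.5799 -2.0027] rms 0.9810112394499735
ht2 shaft 0
ht2 flange 40 axis offset mm [ 0.5139 -1.8096] rms 1.5257878132613643
```

View pics/h2.png

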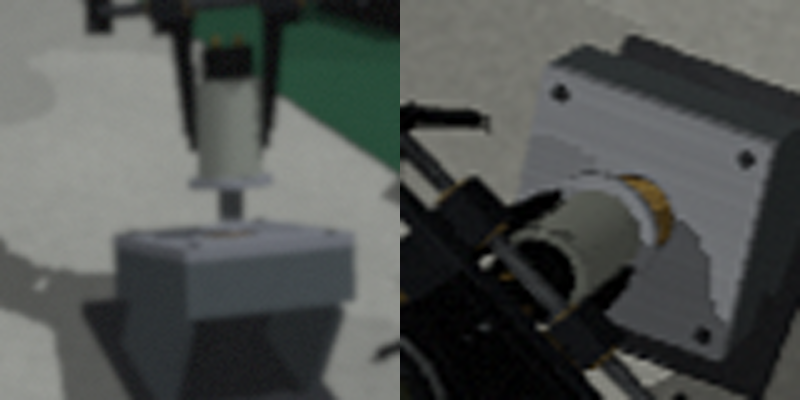

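```bash
python3 - <<'E'
from fit import *
d=load('ht2');I=d['image'][165:200,115:155,::-1]
cv2.imwrite('pics/h3.png',cv2.resize(I,None,fx=16,fy=16,interpolation=cv2.INTER_NEAREST))
print(I.max(2)[:, :])
E
```

```text
[[116 115 113 ... 110 110 112]
 [116 117 114 ... 115 113 111]
 [116 118 117 ... 115 114 115]
 ...
 [  9   9   5 ...  73  72  72]
 [ 11   5   2 ...  71  72  73]
 [ 14  11  10 ...  71  71  71]]
```

View pics/h3.png

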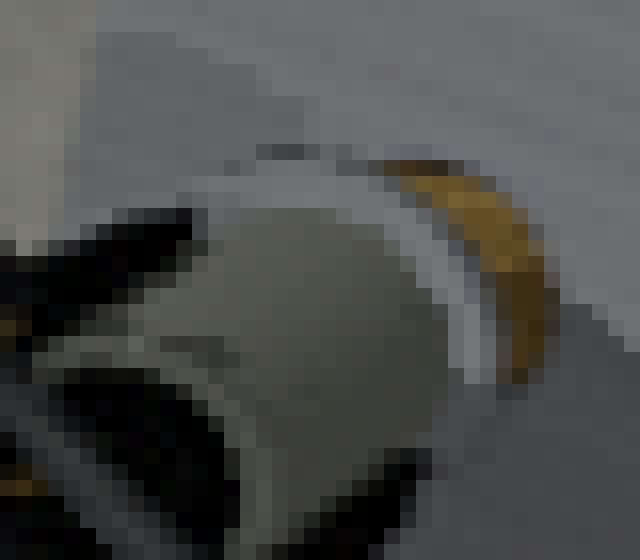

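```bash
python3 - <<'E'
from fit import *
d=load('ht2')
z=np.array([(385,183),(415,205),(432,232),(465,258),(482,290),(496,330),(497,365)])/16+[115,165]-.5
obs=[arm.observe() for _ in range(3)];print([o['ee_pos'] for o in obs])
o=obs[0];R=Ro.from_rotvec(o['tool_rot']);a=-R.as_matrix()[:,2];F=o['ee_pos']-.024*a
for hh in(0,.003,.006):
    Q=ray(d,z,F+hh*a,a)-F;q=np.stack([Q@sx,Q@sy],1)
    s=least_squares(lambda c:np.hypot(*(q-c).T)-.026,[0,0]);print(hh,s.x*1e3,'rms',np.sqrt(np.mean(s.fun**2))*1e3)
    s=least_squares(lambda c:np.hypot(*(q-c[:2]).T)-c[2],[0,0,.026]);print('  free r',s.x*1e3)
# hub edge check: visible hub outer rim
E
```

```text
[array([0.5628, 0.2451, 0.1489]), array([0.5628, 0.2451, 0.1489]), array([0.5628, 0.2451, 0.1489])]
0 [ 1.5747 -2.562 ] rms 0.5334840896957255
  free r [ 3.4815 -4.3267 28.4259]
0.003 [ 0.2618 -1.5918] rms 0.5304427521506556
  free r [ 2.1035 -3.296  28.3434]
0.006 [-1.051  -0.6215] rms 0.5274582188567317
  free r [ 0.7255 -2.2654 28.2609]
```

```bash
python3 - <<'E'
from fit import *
es=[];rs=[]
for i in range(5):
    cap('top',f'a{i}');o=arm.observe();es.append(o['ee_pos']);rs.append(o['tool_rot'])
es=np.array(es);print(es);rs=np.array(rs);print(rs);e=es.mean(0);r=rs.mean(0);np.save('pics/e.npy',np.r_[e,r])
P,R=place(30,.030,psi=-25.3)
go(P,R,dict(o,ee_pos=e,tool_rot=r))
fit([f'a{i}' for i in range(5)],dict(ee_pos=e,tool_rot=r))
E
```

```text
[[0.5628 0.2453 0.1493]
 [0.5628 0.2454 0.1494]
 [0.5627 0.2455 0.1495]
 [0.5627 0.2455 0.1494]
 [0.5627 0.2455 0.1494]]
[[2.5872 0.9527 0.5834]
 [2.5871 0.9529 0.5837]
 [2.5871 0.9531 0.5838]
 [2.587  0.9532 0.5838]
 [2.5871 0.9532 0.5837]]
t 8.85 ee [0.5628 0.2455 0.1494] j [ 0.4978 -0.0899  2.0497 -0.4991  0.866   0.0586] grip 0.4160203773617796
turn [ 0.0009 -0.0041 -0.0027] shift cm [-0.1483 -0.1677  0.178 ]
tilt err deg 0.23815719460269852 F rel seat (sx,sy,n) mm [-2.2666 -0.465  31.7882]
a0 pot 193 axis offset mm [-0.5914 -2.1028] rms 0.9022799762476665
a0 shaft 0
a0 flange 45 axis offset mm [ 0.8727 -2.1637] rms 1.6704261456649048
a1 pot 193 axis offset mm [-0.7848 -2.0613] rms 0.9081476999772996
a1 shaft 0
a1 flange 38 axis offset mm [-0.1274 -2.4374] rms 1.2545290493586037
a2 pot 193 axis offset mm [-0.8203 -2.2323] rms 0.9449450420331713
a2 shaft 0
a2 flange 41 axis offset mm [ 0.471  -2.0705] rms 1.4979037930620556
a3 pot 196 axis offset mm [-0.8932 -2.3322] rms 1.063857394837842
a3 shaft 0
a3 flange 37 axis offset mm [ 0.0972 -2.0054] rms 1.6089261263388601
a4 pot 188 axis offset mm [-0.7087 -2.5151] rms 0.9644751645148085
a4 shaft 0
a4 flange 38 axis offset mm [ 0.392 -2.41 ] rms 1.4429058339593042
```

```bash
python3 - <<'E'
from fit import *
e=np.load('pics/e.npy');o=dict(arm.observe(),ee_pos=e[:3],tool_rot=e[3:])
for h in(.024,):
    P,R=place(30,h,lat=(0.,.0022),psi=-25.3);go(P,R,o)
R0=Ro.from_rotvec(e[3:]).inv();print('tool axes of sx,sy,n',R0.apply(sx),R0.apply(sy),R0.apply(n))
E
```

```text
t 8.85 ee [0.5628 0.2455 0.1494] j [ 0.4978 -0.0899  2.0497 -0.4991  0.866   0.0586] grip 0.4160203773617796
turn [ 0.0009 -0.0041 -0.0027] shift cm [-0.3388 -0.0541  0.7774]
tool axes of sx,sy,n [-0.5188 -0.8549 -0.0029] [-0.8549  0.5188 -0.003 ] [ 0.0041  0.0009 -1.    ]
```

Request:
jog_arm(
  motion=[
    [[0, -0.004, -0.003], [-0.34, -0.05, 0.3], 0.7],
    [[0, -0.004, -0.003], [-0.34, -0.05, 0.6], 0.7],
    [[0, -0.004, -0.003], [-0.34, -0.05, 0.78], 0.7],
    [[0, -0.004, -0.003], [-0.34, -0.05, 0.78], 0.7],
    [[0, -0.004, -0.003], [-0.34, -0.05, 0.78], 0.7],
    [[0, -0.004, -0.003], [-0.34, -0.05, 0.78], 0.7],
    [[0, -0.004, -0.003], [-0.34, -0.05, 0.78], 0.7],
    [[0, -0.004, -0.003], [-0.34, -0.05, 0.78], 0.7],
  ],
)

```text
clock: 9.52
ee_pos: [0.5638, 0.2421, 0.1411]
tool_rot: [2.585, 0.955, 0.577]
wrist_force: [-0.7, -0.2, -2.0]
gripper_width: 0.412
```

```bash
python3 - <<'E'
from fit import *
cap('top','b0');cap('top','b1');o=arm.observe();cap('scene','bs')
fit(['b0','b1','bs'],o);print(o['wrist_force'],n@o['wrist_force'])
A=load('bs')['image'][100:220,350:470,::-1];B=load('b1')['image'][140:220,95:175,::-1]
cv2.imwrite('pics/h4.png',np.hstack([cv2.resize(a,(400,400),interpolation=cv2.INTER_CUBIC) for a in(A,B)]))
E
```

```text
tilt err deg 0.05627088806189367 F rel seat (sx,sy,n) mm [ 0.234   2.4624 23.6061]
b0 pot 189 axis offset mm [-0.7311 -2.1079] rms 0.9280618600739272
b0 shaft 0
b0 flange 40 axis offset mm [ 0.6249 -2.6553] rms 1.7403023914494662
b1 pot 186 axis offset mm [-0.8464 -2.5093] rms 0.9007347186337495
b1 shaft 0
b1 flange 36 axis offset mm [ 0.3187 -1.7535] rms 1.4839304181064024
bs pot 475 axis offset mm [-1.0411  2.0408] rms 1.4649233649694782
bs shaft 71 axis offset mm [-0.5626  0.1146] rms 1.3882110117261028
bs flange 69 axis offset mm [-0.8531  1.5649] rms 1.7803809894874183
[-0.5374 -0.0036 -1.757 ] -1.2671145730213988
```

View pics/h4.png

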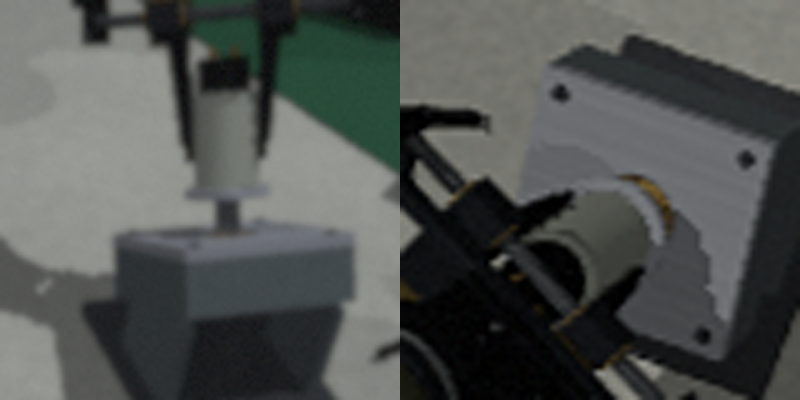

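Request:
jog_arm(
  motion=[
    [[0, 0, 0], [0, 0, 0.2], 0.7],
    [[0, 0, 0], [0, 0, 0.4], 0.7],
    [[0, 0, 0], [0, 0, 0.6], 0.7],
    [[0, 0, 0], [0, 0, 0.8], 0.7],
    [[0, 0, 0], [0, 0, 0.9], 0.7],
    [[0, 0, 0], [0, 0, 0.9], 0.7],
    [[0, 0, 0], [0, 0, 0.9], 0.7],
    [[0, 0, 0], [0, 0, 0.9], 0.7],
  ],
)

```text
clock: 10.33
ee_pos: [0.5678, 0.2406, 0.1329]
tool_rot: [2.586, 0.956, 0.576]
wrist_force: [1.0, 1.6, -1.9]
gripper_width: 0.412
```

```bash
cat > st.py <<'E'
from fit import *
o=arm.observe();fit([],o);f=o['wrist_force'];m=o['moment'];print('t',o['clock'],'F sx,sy,n',f@sx,f@sy,f@n,'M',m@sx,m@sy,m@n,'j6',o['joints'][5],o['gripper_width'])
E
python3 st.py
```

```text
tilt err deg 0.07378206528366536 F rel seat (sx,sy,n) mm [ 0.5896  2.6207 14.3259]
t 10.3333 F sx,sy,n 0.6271483850540509 -1.868105544904947 -1.8804763527549881 M -0.15517736114285724 -0.6235032462545508 0.05414867442799637 j6 0.06128667734614433 0.4117992187331118
```

Request:
jog_arm(
  motion=[
    [[0, 0, 0], [0.07, -0.03, 0], 0.7],
    [[0, 0, 0], [0.07, -0.03, 0.2], 0.7],
    [[0, 0, 0], [0.07, -0.03, 0.4], 0.7],
    [[0, 0, 0], [0.07, -0.03, 0.5], 0.7],
    [[0, 0, 0], [0.07, -0.03, 0.5], 0.7],
    [[0, 0, 0], [0.07, -0.03, 0.5], 0.7],
    [[0, 0, 0], [0.07, -0.03, 0.5], 0.7],
  ],
)

```text
clock: 10.92
ee_pos: [0.5707, 0.2405, 0.1289]
tool_rot: [2.585, 0.955, 0.576]
wrist_force: [1.3, 0.1, -1.7]
gripper_width: 0.417
```

```bash
python3 st.py
```

```text
tilt err deg 0.06737489087873622 F rel seat (sx,sy,n) mm [0.1691 1.8334 9.482 ]
t 10.9167 F sx,sy,n -0.1663340886737099 -0.5397646073212463 -2.072364675806525 M 0.03920724269816159 -0.4160171105146087 -0.03298698814696814 j6 0.06401480488921532 0.41721321948525736
```

Request:
jog_arm(
  motion=[
    [[0, 0, 0], [0.02, 0.02, 0.2], 0.7],
    [[0, 0, 0], [0.02, 0.02, 0.4], 0.7],
    [[0, 0, 0], [0.02, 0.02, 0.6], 0.7],
    [[0, 0, 0], [0.02, 0.02, 0.7], 0.7],
    [[0, 0, 0], [0.02, 0.02, 0.7], 0.7],
    [[0, 0, 0], [0.02, 0.02, 0.7], 0.7],
    [[0, 0, 0], [0.02, 0.02, 0.7], 0.7],
  ],
)

```text
clock: 11.5
ee_pos: [0.5743, 0.2394, 0.123]
tool_rot: [2.586, 0.955, 0.576]
wrist_force: [-0.0, -0.7, -1.9]
gripper_width: 0.417
```

```bash
python3 st.py
```

```text
tilt err deg 0.06340360513082019 F rel seat (sx,sy,n) mm [-0.0966  1.7363  2.4998]
t 11.5 F sx,sy,n 0.7697217141378716 0.6538574893184987 -1.7435149581621747 M 0.0494971886294316 -0.41807922061721453 0.011056422820066863 j6 0.06620880159637571 0.4171992181031046
```

Request:
jog_arm(
  motion=[
    [[0, 0, 0], [0, 0, 0.1], 0.7],
    [[0, 0, 0], [0, 0, 0.2], 0.7],
    [[0, 0, 0], [0, 0, 0.3], 0.7],
    [[0, 0, 0], [0, 0, 0.3], 0.7],
    [[0, 0, 0], [0, 0, 0.3], 0.7],
    [[0, 0, 0], [0, 0, 0.3], 0.7],
  ],
)

```text
clock: 12.0
ee_pos: [0.5755, 0.239, 0.1209]
tool_rot: [2.586, 0.955, 0.576]
wrist_force: [-4.2, 0.1, 4.1]
gripper_width: 0.419
```

```bash
python3 st.py
```

```text
tilt err deg 0.07310276283241134 F rel seat (sx,sy,n) mm [-0.1856  1.7104 -0.0284]
t 12.0 F sx,sy,n 1.4058151510433161 1.2005755360384458 5.540748905266491 M 0.39822206740059096 -0.9712718393628128 0.05930412314648961 j6 0.06733282099693373 0.4185038044386368
```

Request:
jog_arm(
  motion=[
    [[0, 0, 0], [0, 0, 0.04], 0.7],
    [[0, 0, 0], [0, 0, 0.08], 0.7],
    [[0, 0, 0], [0, 0, 0.08], 0.7],
    [[0, 0, 0], [0, 0, 0.08], 0.7],
    [[0, 0, 0], [0, 0, 0.08], 0.7],
  ],
)

```text
clock: 12.42
ee_pos: [0.5756, 0.239, 0.1208]
tool_rot: [2.586, 0.954, 0.575]
wrist_force: [-10.8, 0.2, 9.0]
gripper_width: 0.415
```

```bash
python3 st.py; python3 - <<'E'
from h import *
cap('scene','cs');cap('top','ct')
A=load('cs')['image'][100:220,350:470,::-1];B=load('ct')['image'][140:220,95:175,::-1]
cv2.imwrite('pics/h5.png',np.hstack([cv2.resize(a,(400,400),interpolation=cv2.INTER_CUBIC) for a in(A,B)]))
E
```

```text
tilt err deg 0.0997554244863512 F rel seat (sx,sy,n) mm [-0.1909  1.732  -0.0873]
t 12.4167 F sx,sy,n 4.451522233815555 3.197543910485451 12.91485275114538 M 0.7580878922880768 -1.4003699499616347 0.07572916585026462 j6 0.06759529985180483 0.41541720426099266
```

View pics/h5.png

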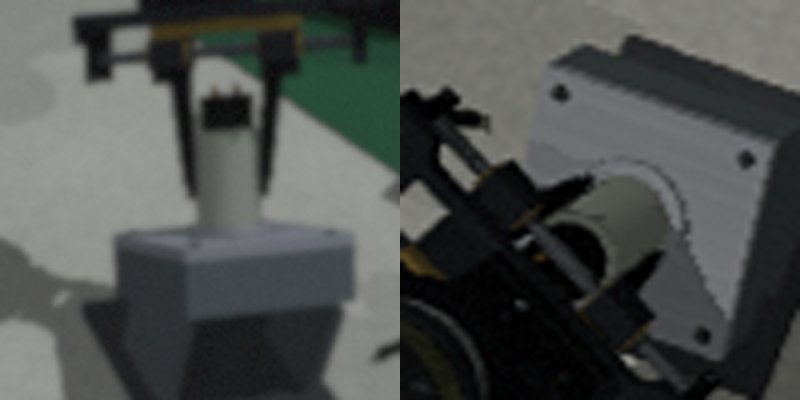

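Flange is flat on the face (left crop near 230,225). I'll ease off the push, open and retreat along the axis.

Request:
jog_arm(
  motion=[
    [[0, 0, 0], [0, 0, -0.06], 0.7],
    [[0, 0, 0], [0, 0, -0.06], 0.7],
    [[0, 0, 0], [0, 0, -0.06], 0.3],
    [[0, 0, 0], [0, 0, -0.06], 0.2],
    [[0, 0, 0], [0, 0, -0.06], 0.2],
    [[0, 0, 0], [0, 0, -0.06], 0.2],
    [[0, 0, 0], [0, 0, -0.06], 0.2],
  ],
)

```text
clock: 13.1
ee_pos: [0.5759, 0.2389, 0.1201]
tool_rot: [2.585, 0.955, 0.576]
wrist_force: [0.6, 0.7, -0.4]
gripper_width: 0.711
```

Request:
jog_arm(
  motion=[
    [[0, 0, 0], [0, 0, -0.5], 0.2],
    [[0, 0, 0], [0, 0, -2], 0.2],
    [[0, 0, 0], [0, 0, -4], 0.2],
    [[0, 0, 0], [0, 0, -7], 0.2],
    [[0, 0, 0], [0, 0, -10], 0.2],
    [[0, 0, 0], [0, 0, -13], 0.2],
    [[0, 0, 0], [0, 0, -15], 0.2],
    [[0, 0, 0], [0, 0, -15], 0.2],
  ],
)

```text
clock: 13.77
ee_pos: [0.5054, 0.2647, 0.2565]
tool_rot: [2.585, 0.955, 0.59]
wrist_force: [0.3, 0.7, 1.0]
gripper_width: 0.799
```

```bash
python3 - <<'E'
from h import *
cap('scene','ds');d=cap('top','dt');print(arm.observe()['clock'],arm.observe()['wrist_force'],arm.observe()['gripper_width'])
A=load('ds')['image'];B=d['image']
cv2.imwrite('pics/h6.png',np.hstack([cv2.resize(a[:,:,::-1],(400,400),interpolation=cv2.INTER_CUBIC) for a in(A[100:220,350:470],B[130:230,85:185])]))
E
```

```text
13.8667 [-0.2596  0.2848 -1.128 ] 0.8002997579549956
```

View pics/h6.png

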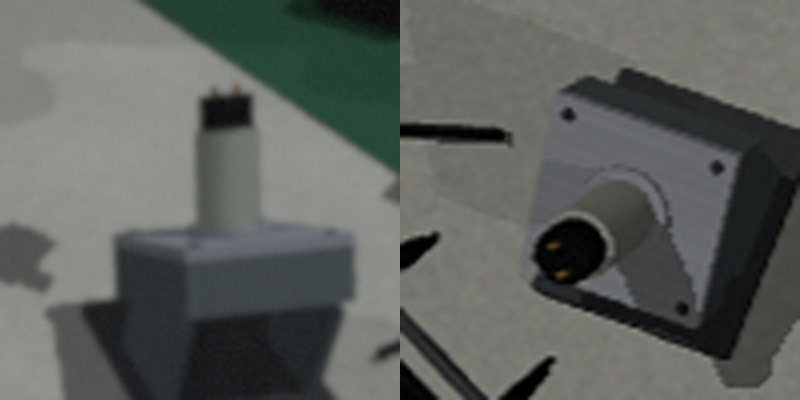

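View pics/ds.png

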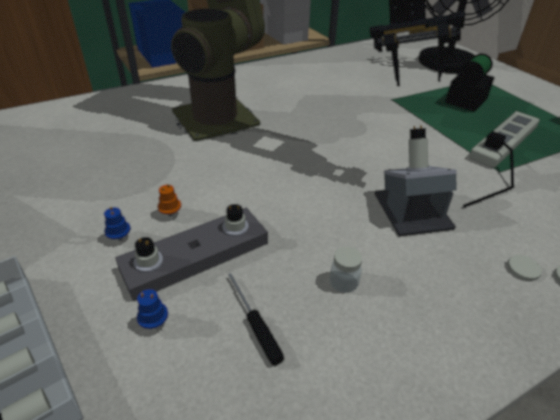

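The cartridge stands seated on the stand (scene 418,150). The shorts, jar and screwdriver have not moved and the arm is clear. One depth check, then hand in.

```bash
python3 - <<'E'
from h import *
d=load('dt');Q=cloud(d)-np.array([.5883,.2361,.1009]);h=Q@n;x=Q@sx;y=Q@sy
I=d['image'].max(2);b=(np.hypot(x,y)<.03)&(h>.07)&(h<.11)
print('cap height pcts',np.percentile(h[b],[10,50,90]),b.sum(),'centre mm',np.nanmean(x[b&(h>.084)])*1e3,np.nanmean(y[b&(h>.084)])*1e3)
p=load('top0')
for nm,(u0,u1,v0,v1) in dict(jar=(235,285,125,170),driver=(320,350,105,205),rack=(285,340,205,255),rackb=(368,412,205,255)).items():
    print(nm,np.abs(p['image'][v0:v1,u0:u1].astype(int)-d['image'][v0:v1,u0:u1]).mean())
arm.job_done()
E
```

```text
cap height pcts [0.0767 0.0869 0.0903] 221 centre mm -1.0918332439318226 0.05184418915918585
jar 4.457333333333334
driver 4.2411111111111115
rack 4.411030303030303
rackb 3.418787878787879
the job is handed in; nothing more can be done
```

The tall cartridge is seated shaft first on the run-in stand, released, with the arm clear, and the job was handed in at about 14 s.

**What I did**
- I lifted it from the rack's middle place, gripping it twice at right angles so it sat centred in the jaws. I then set it to the slot angle seen in the top camera, about 30° in the seat frame.
- It went into the hub on the first try. There was no spring push where a wrongly turned shaft would have touched or stopped (20 mm and 12 mm above the face), so no angle search by feel was needed.
- I pressed the flange home until I read about 13 N on the face, then eased off, opened and backed out along the bore axis.

**Last checks**
- **Seating:** the measured flange height was within 0.1 mm of the face while pressed. After release, the cap top read 87 mm above the face against 88 mm expected, and about 1 mm off the bore axis.
- **Other items:** both short cartridges, the jar and the screwdriver look unmoved. The before-and-after image differences there were small and even (3–4.5 grey levels).

**What disagreed:** the top camera and the arm's own position differed by about 2.2 mm sideways at the stand. The scene camera disagreed in the opposite direction. I followed the top camera, then eased about 0.8 mm back when side force built up during insertion.

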